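# Press a filter cassette shut in the bench quick clamp

## Robot

A 6-joint arm with a two-finger parallel gripper is mounted at the origin on the work surface. World frame = base frame: x ahead of the robot, y to its left, z up, the work surface at z = 0. Lengths are in m, angles in rad, forces in N, time in s.
With the tool pointing down it reaches from about 0.425 to 0.95 m from the base axis. Payload 3.5 kg.
Tool frame: the origin (TCP) lies between the finger pads; the fingertips stand 14 mm ahead of it and the grasp point (between the pads) lies 5 mm behind it; z points along the fingers, y is the direction in which the jaws open and shut (so a half turn about z gives the same grasp; the last joint's range is limited). The gripper opens to 85 mm and grips with 20 to 120 N. Pads are 22 mm wide; open, the fingers measure 114 mm over their backs; the gripper's body (76 mm by 85 mm) begins 54 mm behind the grasp point. The pads swing forward as they close: fully open they stand 13 mm farther back than shut.
Start: joints at [0.974, 0.286, 1.577, -0, 1.279, -0.15], TCP at [0.292, 0.609, 0.245] pointing down, gripper open.
Joint ranges: [-2.77, 2.77], [-0.9, 2.22], [0.21, 2.48], [-1.53, 4.67], [0.24, 2.81], [-2.84, 2.84]. Speed limits (rad/s): [2.79, 2.79, 3.14, 3.14, 3.14, 3.14].

## Interface

Orientations are given as a unit quaternion [x, y, z, w].
In Python, from plant import ctrl gives the robot as it stands. The module is installed in compiled form; this text tells all that it offers.
- The arm moves only by the tool servo_tool, never from a script. Its argument "increments" is text: rows parted by semicolons, each of 7 numbers parted by spaces: the turn, a rotation vector about the tool's x, y, z in rad, then the shift along the tool's x, y, z in cm, then the finger opening in cm, from 0 to 8.54. In form: ax ay az dx dy dz claw; .... A call has 1 to 10 rows; each row is the pose to reach, as a shift and turn from the pose commanded when the call began, along the tool's axes at that moment; what a row does not reach only later rows make up. A row lasts 1/12 s, in which the tool goes at most 41.7 mm and 7.16 degrees, less where a joint would pass 70% of its speed; a pose out of reach is approached as far as the arm can. A call with a gripper value outside its range is refused whole. The fingers move at their own pace and stop on an object; "grip_force" is the grip in N (left out, the last holds). Time passes only in rows, so rows that repeat a pose let the fingers close. It gives the time, the measured TCP pose, the force and the opening at its end, in the units of the state.
- ctrl.get_state(): the state, without advancing time (a new reading comes with each control period).
- ctrl.read_camera(name): name is "scene" or "side" or "wrist"; returns (picture, depth): 400x640x3 uint8, red, green, blue; 400x640 float32, m along the optical axis (not along the pixel's ray), 0 where there is no reading.
- ctrl.camera_info(name): a dict with "camera_matrix" (3x3 intrinsics, pixels), "world_to_cam" (4x4, takes a point from world to camera coordinates). Camera axes: x right, y down, z forward; pixel columns grow to the right and rows downward; lengths in m; the calibration is good to about 2 mm. A picture is of the moment at which its call begins: read the wrist's pose just before it. camera_info takes no time and is no camera call; for the wrist camera it gives the pose at the moment of the call.
- ctrl.sign_off(): hands the job in, once; it reports no verdict.
The state is a dict: "time": time; "qpos": joint angles; "dq": joint speeds; "joint_efforts": joint torques, N m; "eef_pos": TCP position; "tcp_rot": TCP orientation; "contact_force": force on the tool from outside, world axes, zero at the start; "wrist_torque": the same for the moment, N m; "opening": opening from 0.0 (shut) to 1.0 (fully open).
Only numpy, scipy, OpenCV 4.12 (cv2) and the standard library are available. Lean on these libraries where they do the work, as an engineer would, in place of code of your own. Each camera call takes 0.05 s, during which the arm holds its last target.

## Task

Close the white filter cassette with the bench clamp: squeeze the clamp's two upright paddles, stroke after stroke, to walk the jaw onto the loose cassette half and press it until it snaps fully home against the other half, squeezing gently because the plastic cracks if pressed hard. Then hold the release tab down until the jaw has sprung all the way back, and let go. Work only the paddles and the tab: do not touch the jaw or the cassette with the robot, and leave the beaker, the dish and the two vials beside the clamp where they stand.

Things in the scene. Friction and masses are not known exactly. Their poses are not given: they have to be found in the camera images.
- clamp: Bench quick clamp, bolted down: grey base plate 100 x 368 x 10 mm, aluminium housing 48 mm wide, top 54 mm above the bench, carrying two black paddles and a black release tab. Origin: plate underside, centre line; z up, +y along the clamp, the way the jaw walks. In y: housing -160 to 46, paddles -126 to -62, tab 7 to 37, jaw from 52, end stop 162 to 178 mm (64 mm high).
- outer_face (a point): Outer (-y) face of the outer paddle, 95 mm above the bench. Both paddles: black upright plates 44 mm wide, 10 mm thick (y), from 58 to 120 mm above the bench; 64 mm over their outer faces at rest. Geared together, both slide equally, up to 12 mm each, towards their middle (40 mm over both) and spring back (2 to 4 N each). Their closing drives the jaw 1:1 by a ratchet; its load is felt on each.
- inner_face (a point): Outer (+y) face of the inner paddle (the one nearer the tab), 95 mm above the bench; 69 mm of bare housing top lie between it and the tab. Axes as the clamp's.
- tab_top (a point): Centre of the top of the release tab, a black plate 30 x 30 mm, 70 mm above the bench. Presses straight down 7 mm to its stop (over 5 mm needed), about 8 N when down. While it is held down and the paddles are let go, the ratchet is free and a spring draws the jaw back in 1 to 2 s. Let go, it springs up.
- jaw: Sliding steel jaw, upright plate 40 mm wide, top 62 mm above the bench, with a rubber pad (12 N per mm, 2 mm give). Origin: centre of the pad's face, 33 mm up; axes as the clamp's. Fully back it is 59 mm short of seat in y; starts up to 15 mm forward. A squeeze walks it in +y; it is held every 5 mm, so up to 10 mm of a squeeze is lost. About 7 N at the paddles moves it; the rest presses.
- cap: Loose half of the white filter cassette, on the base plate between low guide rails: flange 44 x 44 x 6 mm, smaller block behind, 22 mm long (y). Origin: underside centre, 11 mm from the face that the jaw pushes; axes as the clamp's. Starts 15 to 30 mm short of home. Over the last 13 mm two sprung side latches resist, then snap behind the flange.
- seat (a point): Where the loose half's origin lies when fully home, flush against the fixed white half (44 x 44 x 22 mm) in front of the end stop; axes as the clamp's, 10 mm above the bench. When home, the pad's face is 11 mm short of this point in y. Passing the latches takes 8 to 13 N from the jaw; over 18 N from the jaw cracks the cassette.
- beaker: Bystander: glass beaker, 60 mm wide, 75 mm high, beside the clamp; origin under its centre.
- vial_a: Bystander: small white vial, 21 mm wide, 42 mm high, on the robot's side of the clamp; origin under its centre.
- vial_b: Bystander: a second vial like it.
- petri_dish: Bystander: flat dish, 90 mm wide, 18 mm high, beside the clamp; origin under its centre.
There are look-alikes about, which are no part of the job. What is shaped like the cap but blue or green is not meant.

How it is judged:
On the way, in this order (a step that is already met when the one before it is completed fails the run):
1. The jaw, walked up by the paddles, has pressed the loose half fully home (y of cap in the frame of seat above -0.002 m and angle between the y axis of cap and the y axis of seat, either way round below 0.08 rad and angle between cap's own z axis and vertical below 0.08 rad and y of jaw in the frame of seat above -0.025 m), for 0.2 s.
2. The release tab has let the jaw spring all the way back, the cassette staying shut (y of cap in the frame of seat above -0.002 m and angle between the y axis of cap and the y axis of seat, either way round below 0.08 rad and angle between cap's own z axis and vertical below 0.08 rad and y of jaw in the frame of seat below -0.05 m), for 0.2 s.
At the end, for the whole second after the job is handed in: The loose half is home: its origin less than 2 mm short of seat along the clamp, square and upright to within 0.08 rad, at rest; the jaw is back and at rest, its pad face at least 50 mm short of seat (all of step 2 and linear speed of each of cap, jaw below 0.01 m/s); the robot touches nothing.
It fails at once if The jaw presses on the cassette half with more than 18 N (it cracks) (contact force between jaw and cap above 18 N).
It fails at once if The robot touches the loose cassette half (contact force between the arm and cap above 1 N).
It fails at once if The fingers touch the loose cassette half (contact force between the fingers and cap above 1 N).
It fails at once if The robot pushes the jaw itself (contact force between any of the fingers, the arm and jaw above 2 N).
It fails at once if A bystander is moved by more than 20 mm (distance of any of beaker, vial_a, vial_b, petri_dish from where it was at the start of the episode above 0.02 m).
It also fails if it takes over 64 s, if anything falls off the work surface, if the arm or the gripper's body presses on something with over 40 N, if the wrist force passes 120 N, or if a joint passes its speed limit or range.

## Working session

There is one attempt and no reset: what is moved stays moved. The work goes in short steps, Python scripts to look and compute and a tool call to move; the robot and the scene stay as the last step left them, time stands still between calls to the robot, and variables do not carry over. Pictures are saved under pics/ and viewed, and the job is handed in when it is done.

Besides the shell and the picture viewer there is one more tool, called after ">>>" by a JSON object that holds its "name" and its "arguments". servo_tool: Moves the arm, as the interface text tells. Its arguments: {"type":"object","properties":{"increments":{"type":"string"},"grip_force":{"type":"number"}},"required":["increments"]}

```bash
mkdir -p pics; cat > h.py <<'E'
import numpy as np,cv2
from plant import ctrl
def snap(name,fn):
    info=ctrl.camera_info(name); im,d=ctrl.read_camera(name)
    cv2.imwrite('pics/'+fn+'.png',im[:,:,::-1]); np.savez('pics/'+fn+'.npz',im=im,d=d,K=np.array(info['camera_matrix']),T=np.array(info['world_to_cam']))
def load(fn):
    z=np.load('pics/'+fn+'.npz'); return z['im'],z['d'],z['K'],z['T']
def cloud(fn):
    im,d,K,T=load(fn); v,u=np.mgrid[0:d.shape[0],0:d.shape[1]]
    p=np.stack([(u-K[0,2])/K[0,0]*d,(v-K[1,2])/K[1,1]*d,d],-1)
    R=T[:3,:3]; P=(p-T[:3,3])@R
    P[d<=0]=np.nan
    return im,P
E
python3 - <<'E'
from h import *
print(ctrl.get_state())
for n in('scene','side','wrist'): snap(n,n+'0'); print(n, np.linalg.inv(load(n+'0')[3]).round(3).tolist())
E
```

```text
{'time': 0.0, 'qpos': array([ 9.73969334e-01,  2.87190738e-01,  1.57817011e+00,  1.09952670e-05,
        1.27862628e+00, -1.49981929e-01]), 'dq': array([-2.01930211e-04, -1.61061648e-03,  2.09642504e-03,  1.24034031e-06,
        2.13017068e-03,  7.27220176e-04]), 'joint_efforts': array([ 5.90088507e-05, -4.05998361e+01, -2.92619026e+01, -1.20960030e-04,
        5.93563556e-03, -3.68567854e-06]), 'eef_pos': array([0.29128626, 0.60821956, 0.24393417]), 'tcp_rot': array([ 2.21569770e-01,  9.75143786e-01, -1.11281870e-03, -4.41637888e-04]), 'contact_force': array([ 0.67982736, -0.36509375,  0.13832438]), 'wrist_torque': array([-0.08471241,  0.00341273,  0.06647558]), 'opening': 0.9970954363131275}
scene [[0.141, 0.823, -0.55, 0.935], [0.99, -0.125, 0.066, -0.02], [-0.014, -0.553, -0.833, 0.645], [0.0, 0.0, 0.0, 1.0]]
side [[-0.982, -0.078, 0.173, 0.4], [-0.189, 0.491, -0.85, 0.729], [-0.019, -0.867, -0.497, 0.492], [0.0, 0.0, 0.0, 1.0]]
wrist [[0.433, 0.87, 0.235, 0.232], [0.901, -0.417, -0.116, 0.637], [-0.003, 0.262, -0.965, 0.373], [0.0, 0.0, 0.0, 1.0]]
```

View pics/scene0.png

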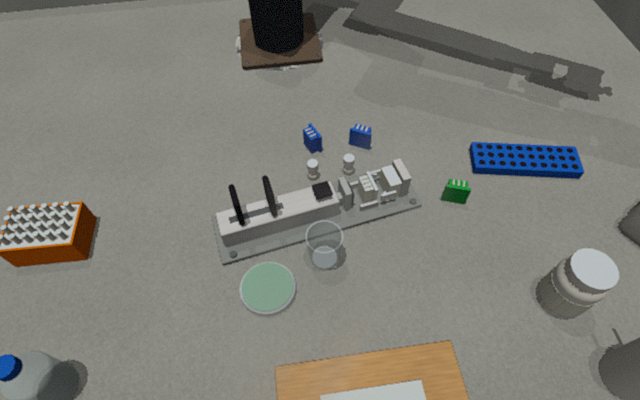

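View pics/side0.png

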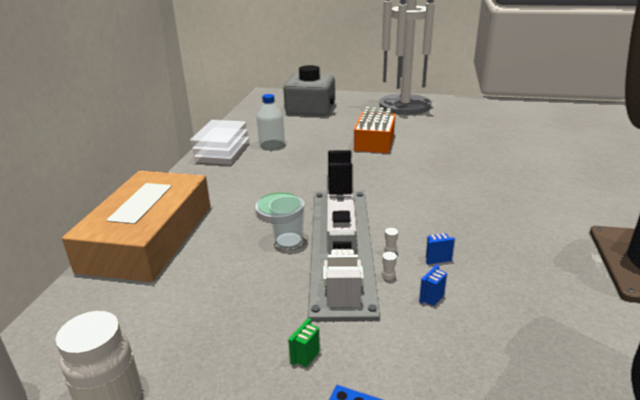

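View pics/wrist0.png

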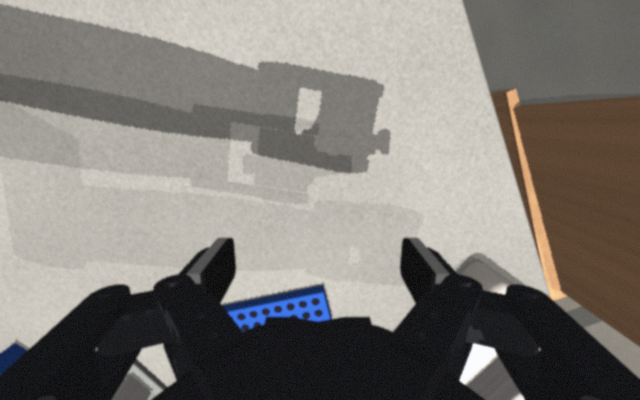

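The scene picture shows the clamp, with the paddles at about (237,205) and (269,195), the tab at (322,190), the jaw at (346,190) and the white cassette at (370–400,182). The vials at (312,168) and (348,162) stand on the robot's side; the beaker (324,245) and dish (268,288) are on the far side. Next I fit the pose.

```bash
cat > m.py <<'E'
from h import *
for fn in('scene0','side0'):
    im,P=cloud(fn)
    x,y,z=P[...,0],P[...,1],P[...,2]
    g=im.astype(float); br=g.mean(-1)
    near=(x>.3)&(x<.75)&(abs(y)<.4)
    print(fn,'bench z',np.nanmedian(z[near&(abs(z)<.008)]))
    hs=near&(z>.049)&(z<.059)&(br>120)
    n,l,st,c=cv2.connectedComponentsWithStats(hs.astype(np.uint8))
    for i in range(1,n):
        if st[i,4]>60:
            m=l==i; q=np.stack([x[m],y[m]],1).astype(np.float32); print('housing?',st[i],cv2.minAreaRect(q),z[m].mean())
    pd=near&(z>.075)&(br<60)&(z<.14)
    n,l,st,c=cv2.connectedComponentsWithStats(pd.astype(np.uint8))
    for i in range(1,n):
        if st[i,4]>20:
            m=l==i; print('paddle?',st[i],P[m].mean(0),P[m].min(0),P[m].max(0))
    tb=near&(z>.062)&(z<.075)&(br<60)
    n,l,st,c=cv2.connectedComponentsWithStats(tb.astype(np.uint8))
    for i in range(1,n):
        if st[i,4]>20:
            m=l==i; q=np.stack([x[m],y[m]],1).astype(np.float32);print('tab?',st[i],P[m].mean(0),cv2.minAreaRect(q))
E
python3 m.py
```

```text
scene0 bench z 0.00028162011218623866
housing? [382 165  20  21 254] ((0.49219778180122375, 0.1618300825357437), (0.043707236647605896, 0.022645700722932816), 10.813089370727539) 0.054119555978646414
housing? [359 172  20  20 220] ((0.5000528693199158, 0.1177448183298111), (0.042975619435310364, 0.02312207967042923), 9.91337776184082) 0.05310525176690284
housing? [ 216  182  124   54 1784] ((0.5294298529624939, -0.042394816875457764), (0.048358943313360214, 0.2059495598077774), 10.420037269592285) 0.05423295273667121
housing? [242 200  27  13 192] ((0.5218477249145508, -0.0810738280415535), (0.017130490392446518, 0.043308112770318985), 12.956058502197266) 0.05429476720318338
housing? [ 58 204  22  40 312] ((0.5098752975463867, -0.38831108808517456), (0.022995075210928917, 0.07990243285894394), 89.8662338256836) 0.05377300046540233
paddle? [263 176  14  37 226] [ 0.54038147 -0.05202828  0.10815268] [ 0.51241465 -0.05971114  0.07504481] [ 0.55415069 -0.04459788  0.12215047]
paddle? [229 185  15  37 214] [ 0.55173324 -0.10358378  0.10953899] [ 0.52115674 -0.11223777  0.07537811] [ 0.564
[... 979 characters left out ...]
52644968033), 12.329120635986328) 0.05255662617136185
housing? [328 267  31   4 122] ((0.4910793602466583, 0.15584765374660492), (0.04296792671084404, 0.010911851190030575), 8.503783226013184) 0.053973449840241994
paddle? [328 151  24  37 835] [ 0.53220697 -0.0659986   0.10216063] [ 0.5098893 -0.1091637  0.0750386] [ 0.55957969 -0.04234278  0.12182364]
tab? [329 187  23   7 144] [ 0.52888993 -0.04903841  0.06873709] ((0.5289120674133301, -0.048816606402397156), (0.03909093886613846, 0.009041779674589634), 9.946331977844238)
tab? [333 212  17  11 175] [0.51295866 0.04093363 0.06885993] ((0.5137042999267578, 0.03793938457965851), (0.025845784693956375, 0.025567511096596718), 14.41014289855957)
```

```bash
python3 - <<'E'
from h import *
im,d,K,T=load('scene0')
a=cv2.resize(im[110:330,200:430],None,fx=3.4,fy=2.7*1.0,interpolation=cv2.INTER_CUBIC)
cv2.imwrite('pics/crop0.png',a[:,:,::-1])
E
```

```text
(no output)
```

View pics/crop0.png

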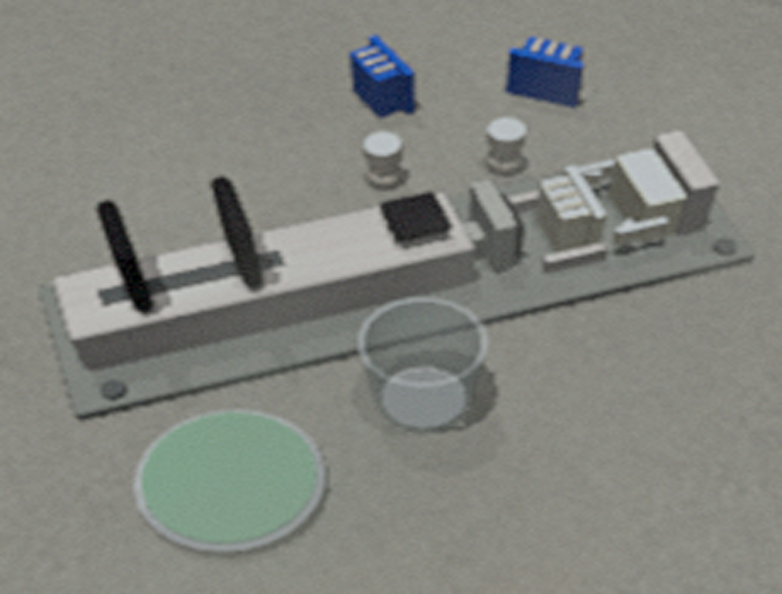

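```bash
cat >> h.py <<'E'
from scipy.spatial.transform import Rotation as Ro
YAW=np.deg2rad(10.4); O=np.array([0.5191,0.0136])
ex=np.array([np.cos(YAW),np.sin(YAW)]); ey=np.array([-np.sin(YAW),np.cos(YAW)])
def W(lx,ly,z): return np.r_[O+lx*ex+ly*ey,z]
Rt=Ro.from_matrix(np.array([np.r_[-ex,0],np.r_[ey,0],[0,0,-1]]).T)
def inc(p,Rt=Rt):
    s=ctrl.get_state(); R=Ro.from_quat(s['tcp_rot'])
    print('t',s['time'],'rot',(R.inv()*Rt).as_rotvec().round(4),'shift cm',(R.inv().apply(p-s['eef_pos'])*100).round(2),'F',s['contact_force'].round(1),'open',s['opening'])
def loc(P):
    q=P[...,:2]-O; return np.stack([q@ex,q@ey,P[...,2]],-1)
E
python3 - <<'E'
from h import *
print(W(0,-94,0)*0+W(0,-.094,.16)); inc(W(0,-.094,.16)); inc(W(0,-.094,.25))
im,P=cloud('scene0'); L=loc(P)
# end stop & cassette & jaw extents in local frame at heights
for nm,b in dict(jaw=(.05,.095,.058,.066),cap=(.085,.13,.04,.05),stop=(.155,.19,.06,.07),captop=(.08,.138,.045,.058)).items():
    m=(abs(L[...,0])<.03)&(L[...,1]>b[0])&(L[...,1]<b[1])&(L[...,2]>b[2])&(L[...,2]<b[3])
    print(nm,m.sum(),np.nanpercentile(L[m],[2,50,98],axis=0).round(4).tolist() if m.sum() else '')
for nm,(u,v) in dict(beaker=(325,262),va=(312,163),vb=(348,158),dish=(268,288)).items(): print(nm,L[v,u].round(3))
E
```

```text
[ 0.5360688  -0.07885572  0.16      ]
t 0.15 rot [-0.0017 -0.0008 -0.6283] shift cm [-51.76 -51.39   8.5 ] F [-0.5 -0.7 -0.1] open 1.0009545309599894
t 0.15 rot [-0.0017 -0.0008 -0.6283] shift cm [-51.76 -51.4   -0.5 ] F [-0.5 -0.7 -0.1] open 1.0009545309599894
jaw 143 [[-0.0177, 0.0572, 0.0583], [0.0022, 0.0628, 0.062], [0.0201, 0.0692, 0.0641]]
cap 88 [[-0.0266, 0.0948, 0.0402], [0.016, 0.1035, 0.0445], [0.0279, 0.1284, 0.0498]]
stop 216 [[-0.0215, 0.1617, 0.0608], [0.0022, 0.1681, 0.0642], [0.0243, 0.177, 0.0662]]
captop 265 [[-0.0187, 0.095, 0.0454], [0.003, 0.1067, 0.0527], [0.0221, 0.1168, 0.0558]]
beaker [ 0.116 -0.013  0.039]
va [-0.081  0.029  0.043]
vb [-0.072  0.097  0.041]
dish [ 0.12  -0.11   0.018]
```

>>> {"name": "servo_tool", "arguments": {"increments": "0 0 -0.63 -51.8 -51.4 0 8.54;0 0 -0.63 -51.8 -51.4 0 8.54;0 0 -0.63 -51.8 -51.4 0 8.54;0 0 -0.63 -51.8 -51.4 0 8.54;0 0 -0.63 -51.8 -51.4 0 8.54;0 0 -0.63 -51.8 -51.4 0 8.54;0 0 -0.63 -51.8 -51.4 0 8.54;0 0 -0.63 -51.8 -51.4 0 8.54;0 0 -0.63 -51.8 -51.4 0 8.54;0 0 -0.63 -51.8 -51.4 0 8.54", "grip_force": 20}}

```text
time: 0.98
eef_pos: [0.4299, 0.2191, 0.2452]
tcp_rot: [-0.092, 0.996, 0.0, 0.0]
contact_force: [1.5, -0.8, -0.4]
opening: 1.0
```

```bash
python3 -c "
from h import *
inc(W(0,-.094,.16)); print(ctrl.get_state()['qpos'],ctrl.get_state()['eef_pos'])"
```

```text
t 0.9833 rot [0.     0.0001 0.0021] shift cm [ -4.99 -31.23   8.52] F [ 1.5 -0.8 -0.4] open 1.0004741064683105
[ 2.60642995e-01 -1.49026038e-01  2.03648358e+00  1.06240581e-05
  1.25400782e+00 -1.49373426e+00] [0.42993569 0.21909775 0.24524015]
```

>>> {"name": "servo_tool", "arguments": {"increments": "0 0 0 -5 -31.2 2 8.54;0 0 0 -5 -31.2 4 8.54;0 0 0 -5 -31.2 6 8.54;0 0 0 -5 -31.2 8 8.54;0 0 0 -5 -31.2 8.5 8.54;0 0 0 -5 -31.2 8.5 8.54;0 0 0 -5 -31.2 8.5 8.54;0 0 0 -5 -31.2 8.5 8.54;0 0 0 -5 -31.2 8.5 8.54;0 0 0 -5 -31.2 8.5 8.54"}}

```text
time: 1.82
eef_pos: [0.5355, -0.0781, 0.1589]
tcp_rot: [-0.09, 0.996, 0.001, -0.001]
contact_force: [-0.7, 0.8, 0.0]
opening: 0.996
```

```bash
python3 -c "
from h import *
inc(W(0,-.094,.092)); snap('wrist','w1'); snap('scene','s1')"
```

```text
t 1.8167 rot [ 0.0017 -0.0026 -0.0017] shift cm [-0.06 -0.09  6.69] F [-0.7  0.8  0. ] open 0.9957021241130176
```

View pics/w1.png

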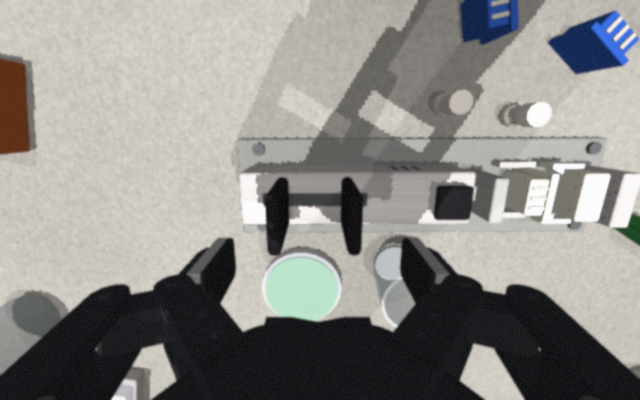

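View pics/s1.png

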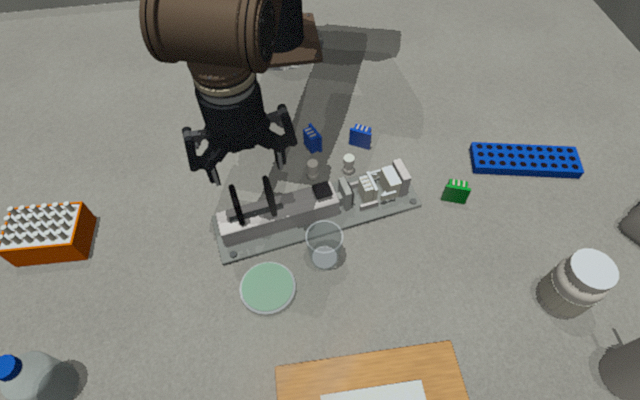

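The wrist picture shows the paddles at columns ~277 and ~350, between the fingers at 228 and 408, with the tab at (455,200). I'll check the centring from depth.

```bash
python3 - <<'E'
from h import *
im,P=cloud('w1'); L=loc(P); br=im.mean(-1)
m=(L[...,2]>.075)&(L[...,2]<.125)&(abs(L[...,0])<.035)&(L[...,1]>-.15)&(L[...,1]<-.03)&(br<90)
n,l,st,c=cv2.connectedComponentsWithStats(m.astype(np.uint8))
for i in range(1,n):
    if st[i,4]>60: print(st[i],np.nanpercentile(L[l==i],[1,50,99],axis=0).round(4).tolist())
for nm,m in dict(top=(abs(L[...,2]-.12)<.004)&(abs(L[...,0])<.035)&(abs(L[...,1]+.094)<.045),tab=(abs(L[...,2]-.07)<.004)&(abs(L[...,0])<.03)&(abs(L[...,1]-.022)<.025)&(br<70),
 jaw=(L[...,2]>.057)&(L[...,2]<.066)&(abs(L[...,0])<.03)&(L[...,1]<.1)&(L[...,1]>.045),stop=(L[...,2]>.059)&(L[...,2]<.068)&(abs(L[...,0])<.03)&(L[...,1]<.19)&(L[...,1]>.15),
 cap=(L[...,2]>.045)&(L[...,2]<.058)&(abs(L[...,0])<.03)&(L[...,1]<.135)&(L[...,1]>.082),fix=(L[...,2]>.045)&(L[...,2]<.058)&(abs(L[...,0])<.03)&(L[...,1]<.165)&(L[...,1]>.136),
 hous=(abs(L[...,2]-.054)<.003)&(abs(L[...,0])<.03)&(L[...,1]<.05)&(L[...,1]>-.17)).items():
    if m.sum(): print(nm,m.sum(),np.nanpercentile(L[m],[1,50,99],axis=0).round(4).tolist())
m=(abs(L[...,2]-.12)<.004)&(abs(L[...,0])<.035)
h=np.histogram(L[m][:,1],bins=np.arange(-.14,-.05,.002)); print(list(zip(h[1].round(3),h[0])))
E
```

```text
[ 264  180   24   75 1363] [[-0.022, -0.1271, 0.0768], [-0.0051, -0.1208, 0.1185], [0.0191, -0.118, 0.1213]]
[ 342  180   22   75 1300] [[-0.0221, -0.0741, 0.0767], [-0.0056, -0.0709, 0.1188], [0.0185, -0.0649, 0.1214]]
top 1801 [[-0.0214, -0.1277, 0.1162], [-0.002, -0.118, 0.1196], [0.02, -0.0645, 0.1214]]
tab 1157 [[-0.0148, 0.0049, 0.0668], [-0.0017, 0.0181, 0.0702], [0.0122, 0.0328, 0.0717]]
jaw 753 [[-0.02, 0.0547, 0.0573], [-0.0012, 0.0595, 0.0619], [0.019, 0.0667, 0.0636]]
stop 1287 [[-0.0239, 0.1586, 0.0593], [-0.0013, 0.1643, 0.0639], [0.0231, 0.175, 0.0656]]
cap 1334 [[-0.0216, 0.0924, 0.0454], [-0.0014, 0.1039, 0.0526], [0.0205, 0.1146, 0.0552]]
fix 1981 [[-0.0237, 0.1367, 0.0454], [-0.0021, 0.1473, 0.054], [0.0219, 0.1617, 0.0577]]
hous 8809 [[-0.0238, -0.1597, 0.0518], [-0.0046, -0.0548, 0.0543], [0.0227, 0.0382, 0.056]]
[(np.float64(-0.14), np.int64(0)), (np.float64(-0.138), np.int64(0)), (np.float64(-0.136), np.int64(0)), (np.float64(-0.134), np.int64(0)), (np.float64(-0.132), np.int64(0)), (np.float64(-0.13), np.int64(6)), (np.float64(-0.128), np.int64(120)), (np.floa
[... 631 characters left out ...]
loat64(-0.09), np.int64(0)), (np.float64(-0.088), np.int64(0)), (np.float64(-0.086), np.int64(0)), (np.float64(-0.084), np.int64(0)), (np.float64(-0.082), np.int64(0)), (np.float64(-0.08), np.int64(0)), (np.float64(-0.078), np.int64(0)), (np.float64(-0.076), np.int64(6)), (np.float64(-0.074), np.int64(202)), (np.float64(-0.072), np.int64(201)), (np.float64(-0.07), np.int64(192)), (np.float64(-0.068), np.int64(180)), (np.float64(-0.066), np.int64(118)), (np.float64(-0.064), np.int64(0)), (np.float64(-0.062), np.int64(0)), (np.float64(-0.06), np.int64(0)), (np.float64(-0.058), np.int64(0)), (np.float64(-0.056), np.int64(0)), (np.float64(-0.054), np.int64(0)), (np.float64(-0.052), np.int64(0))]
```

>>> {"name": "servo_tool", "arguments": {"increments": "0 0 0 0 -0.2 2 8.54;0 0 0 0 -0.2 4 8.54;0 0 0 0 -0.2 6 8.54;0 0 0 0 -0.2 6.6 8.54;0 0 0 0 -0.2 6.6 7.5;0 0 0 0 -0.2 6.6 6.8", "grip_force": 20}}

```text
time: 2.42
eef_pos: [0.5366, -0.0785, 0.0953]
tcp_rot: [-0.093, 0.996, -0.001, 0.0]
contact_force: [-0.3, -0.3, 0.1]
opening: 0.798
```

```bash
python3 -c "
from h import *
inc(W(0,-.095,.092)); snap('wrist','w2')"
```

```text
t 2.4167 rot [-0.0021  0.0003  0.0038] shift cm [ 0.06 -0.13  0.33] F [-0.3 -0.3  0.1] open 0.797855628625308
```

View pics/w2.png

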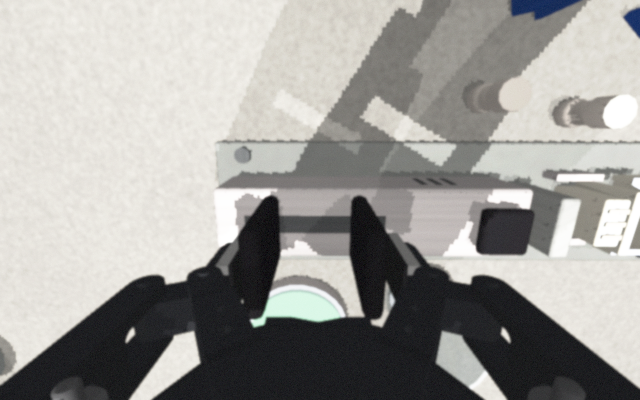

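The fingers straddle the paddles with a small, even gap on each side. I'll close gently.

>>> {"name": "servo_tool", "arguments": {"increments": "0 0 0 0 0 0 6.6;0 0 0 0 0 0 6.4;0 0 0 0 0 0 6.2;0 0 0 0 0 0 6.0"}}

```text
time: 2.8
eef_pos: [0.5381, -0.0802, 0.0974]
tcp_rot: [-0.092, 0.996, -0.002, 0.002]
contact_force: [-2.4, -4.7, 5.4]
opening: 0.705
```

>>> {"name": "servo_tool", "arguments": {"increments": "0 0 0 0 0 0 5.8;0 0 0 0 0 0 5.6;0 0 0 0 0 0 5.4"}}

```text
time: 3.05
eef_pos: [0.5385, -0.0802, 0.0981]
tcp_rot: [-0.092, 0.996, -0.002, 0.002]
contact_force: [-2.6, -3.4, 8.7]
opening: 0.634
```

```bash
python3 -c "
from h import *
inc(W(0,-.095,.092)); F=ctrl.get_state()['contact_force'];print(F[:2]@ex,F[:2]@ey)"
```

```text
t 3.05 rot [-0.0041  0.0044  0.0019] shift cm [0.22 0.07 0.61] F [-2.6 -3.4  8.7] open 0.6344666713114433
-3.204477277121492 -2.8964283757797564
```

>>> {"name": "servo_tool", "arguments": {"increments": "0 0 0 0 -0.1 -0.1 5.2;0 0 0 0 -0.1 -0.2 5.0;0 0 0 0 -0.1 -0.3 4.8;0 0 0 0 -0.1 -0.4 4.6"}}

```text
time: 3.38
eef_pos: [0.5384, -0.0801, 0.0996]
tcp_rot: [-0.091, 0.996, -0.001, 0.003]
contact_force: [6.0, -2.4, -3.7]
opening: 0.543
```

>>> {"name": "servo_tool", "arguments": {"increments": "0 0 0 0 0 -0.1 4.4;0 0 0 0 0 -0.1 4.2;0 0 0 0 0 -0.1 4.0;0 0 0 0 0 -0.1 3.9;0 0 0 0 0 -0.1 3.9"}}

```text
time: 3.8
eef_pos: [0.5384, -0.0802, 0.1005]
tcp_rot: [-0.091, 0.996, -0.001, 0.002]
contact_force: [5.6, -1.3, 1.2]
opening: 0.464
```

```bash
cat > jaw.py <<'E'
from h import *
import sys
fn=sys.argv[1]
inc(W(0,-.095,.092)); F=ctrl.get_state()['contact_force'];print(F[:2]@ex,F[:2]@ey)
snap('wrist',fn+'w');snap('scene',fn+'s')
for c in 'ws':
    im,P=cloud(fn+c); L=loc(P)
    # anchor by stop
    for nm,m in dict(jaw=(L[...,2]>.059)&(L[...,2]<.066)&(abs(L[...,0])<.019)&(L[...,1]<.13)&(L[...,1]>.045),
     cap=(L[...,2]>.045)&(L[...,2]<.057)&(abs(L[...,0])<.03)&(L[...,1]<.134)&(L[...,1]>.082),
     capfl=(L[...,2]>.045)&(L[...,2]<.057)&(abs(abs(L[...,0])-.017)<.004)&(L[...,1]<.137)&(L[...,1]>.082),
     stop=(L[...,2]>.059)&(L[...,2]<.068)&(abs(L[...,0])<.03)&(L[...,1]<.19)&(L[...,1]>.145)).items():
        if m.sum()>20: print(c,nm,m.sum(),np.nanpercentile(L[m],[2,50,98],axis=0)[:,1].round(4).tolist())
E
python3 jaw.py a
```

```text
t 3.8 rot [-0.0024  0.0047  0.0017] shift cm [0.2  0.07 0.85] F [ 5.6 -1.3  1.2] open 0.46412380903614303
5.2615279033977655 -2.331970026491442
w jaw 1207 [0.0789, 0.0835, 0.0909]
w cap 1645 [0.0873, 0.1123, 0.119]
w capfl 571 [0.0835, 0.1133, 0.1187]
s jaw 119 [0.0818, 0.087, 0.093]
s cap 304 [0.0821, 0.1083, 0.121]
s capfl 112 [0.0823, 0.107, 0.1213]
s stop 223 [0.1617, 0.1684, 0.1772]
```

The first squeeze walked the jaw about 24 mm and the cap is just being pushed. Release, then the next stroke.

>>> {"name": "servo_tool", "arguments": {"increments": "0 0 0 0 0 0.1 4.6;0 0 0 0 0 0.2 5.4;0 0 0 0 0 0.3 6.2;0 0 0 0 0 0.4 6.9;0 0 0 0 0 0.4 6.9"}}

```text
time: 4.32
eef_pos: [0.5347, -0.0786, 0.0939]
tcp_rot: [-0.091, 0.996, 0.002, -0.002]
contact_force: [-0.5, 1.2, 0.1]
opening: 0.808
```

```bash
python3 jaw.py b
```

```text
t 4.3167 rot [ 0.0034 -0.0043  0.0014] shift cm [-0.13 -0.15  0.19] F [-0.5  1.2  0.1] open 0.8075671090806633
-0.28676820887220683 1.2676530062290234
w jaw 1256 [0.0788, 0.0833, 0.0907]
w cap 1589 [0.0861, 0.1115, 0.1184]
w capfl 557 [0.0834, 0.1129, 0.1186]
s jaw 125 [0.0817, 0.0869, 0.0926]
s cap 304 [0.0823, 0.1086, 0.121]
s capfl 111 [0.0821, 0.1074, 0.1211]
s stop 224 [0.1616, 0.1685, 0.1769]
```

>>> {"name": "servo_tool", "arguments": {"increments": "0 0 0 0 0 0 6.6;0 0 0 0 0 0 6.4;0 0 0 0 0 0 6.3;0 0 0 0 0 -0.05 6.2;0 0 0 0 0 -0.05 6.1;0 0 0 0 0 -0.1 6.0;0 0 0 0 0 -0.1 5.9;0 0 0 0 0 -0.15 5.8;0 0 0 0 0 -0.15 5.7;0 0 0 0 0 -0.2 5.6"}}

```text
time: 5.25
eef_pos: [0.5364, -0.0804, 0.097]
tcp_rot: [-0.092, 0.996, -0.001, -0.0]
contact_force: [0.8, -7.0, -5.7]
opening: 0.659
```

>>> {"name": "servo_tool", "arguments": {"increments": "0 0 0 0 0 0 5.5;0 0 0 0 0 -0.05 5.4;0 0 0 0 0 -0.05 5.35;0 0 0 0 0 -0.05 5.3;0 0 0 0 0 -0.1 5.25;0 0 0 0 0 -0.1 5.2;0 0 0 0 0 -0.1 5.15;0 0 0 0 0 -0.15 5.1"}}

```text
time: 5.92
eef_pos: [0.5364, -0.0804, 0.098]
tcp_rot: [-0.092, 0.996, -0.001, 0.0]
contact_force: [2.6, -7.0, -8.9]
opening: 0.599
```

```bash
python3 jaw.py c
```

```text
t 5.9167 rot [-0.0016 -0.0001  0.0018] shift cm [0.   0.06 0.6 ] F [ 2.6 -7.  -8.9] open 0.5986960944998614
1.289686101625589 -7.327596960691382
w jaw 1239 [0.0867, 0.0913, 0.0985]
w cap 1948 [0.0865, 0.0887, 0.122]
w capfl 690 [0.0865, 0.0895, 0.1225]
s jaw 123 [0.0896, 0.0946, 0.1011]
s cap 317 [0.0893, 0.1148, 0.128]
s capfl 107 [0.0896, 0.1143, 0.1279]
s stop 223 [0.1616, 0.1684, 0.1767]
```

>>> {"name": "servo_tool", "arguments": {"increments": "0 0 0 0 -0.05 0.05 5.05;0 0 0 0 -0.1 0.1 5.0;0 0 0 0 -0.1 0.1 4.95;0 0 0 0 -0.1 0.1 4.9;0 0 0 0 -0.1 0.1 4.85;0 0 0 0 -0.1 0.1 4.8;0 0 0 0 -0.1 0.1 4.75;0 0 0 0 -0.1 0.1 4.7"}}

```text
time: 6.68
eef_pos: [0.5364, -0.0805, 0.0985]
tcp_rot: [-0.092, 0.996, 0.0, -0.001]
contact_force: [-5.9, -1.4, 5.0]
opening: 0.549
```

```bash
python3 jaw.py d
```

```text
t 6.6833 rot [ 0.0002 -0.0011  0.0021] shift cm [0.   0.07 0.65] F [-5.9 -1.4  5. ] open 0.5490272402442299
-6.029928777419349 -0.36622872914626553
w jaw 1235 [0.0902, 0.0946, 0.1024]
w cap 1707 [0.09, 0.0919, 0.1249]
w capfl 618 [0.09, 0.092, 0.1252]
s jaw 124 [0.0931, 0.0983, 0.1039]
s cap 327 [0.0931, 0.1183, 0.1316]
s capfl 125 [0.0932, 0.1168, 0.1317]
s stop 224 [0.1616, 0.1686, 0.177]
```

>>> {"name": "servo_tool", "arguments": {"increments": "0 0 0 0 0 0 4.65;0 0 0 0 0 0 4.6;0 0 0 0 0 0 4.55;0 0 0 0 0 0 4.5;0 0 0 0 0 0 4.45;0 0 0 0 0 0 4.4;0 0 0 0 0 0 4.35;0 0 0 0 0 0 4.3"}}

```text
time: 7.45
eef_pos: [0.5365, -0.0805, 0.0991]
tcp_rot: [-0.092, 0.996, 0.0, -0.001]
contact_force: [-6.2, -2.7, 7.6]
opening: 0.506
```

>>> {"name": "servo_tool", "arguments": {"increments": "0 0 0 0 0 0 4.25;0 0 0 0 0 0 4.2;0 0 0 0 0 0 4.15;0 0 0 0 0 0 4.1;0 0 0 0 0 0 4.05;0 0 0 0 0 0 4.0;0 0 0 0 0 0 3.95;0 0 0 0 0 0 3.95"}}

```text
time: 8.12
eef_pos: [0.5365, -0.0805, 0.0995]
tcp_rot: [-0.092, 0.996, 0.0, -0.001]
contact_force: [-8.2, -2.1, 10.9]
opening: 0.465
```

```bash
python3 jaw.py e
```

```text
t 8.1167 rot [ 0.0004 -0.0014  0.0023] shift cm [0.02 0.07 0.75] F [-8.2 -2.1 10.9] open 0.4649049035914706
-8.46137827749477 -0.5856594112426569
w jaw 1165 [0.0976, 0.1017, 0.1093]
w cap 1244 [0.0974, 0.0989, 0.1312]
w capfl 472 [0.0974, 0.0991, 0.1323]
s jaw 126 [0.1008, 0.1058, 0.1124]
s cap 243 [0.1005, 0.1217, 0.1337]
s capfl 110 [0.1007, 0.1233, 0.1366]
s stop 222 [0.1617, 0.1684, 0.1771]
```

```bash
python3 - <<'E'
from h import *
for f,(a,b,c,d) in dict(ew=(150,260,470,640),es=(140,240,320,440)).items():
    im=load(f)[0]; cv2.imwrite('pics/'+f+'c.png',cv2.resize(im[a:b,c:d],None,fx=4,fy=4,interpolation=cv2.INTER_CUBIC)[:,:,::-1])
E
```

```text
(no output)
```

View pics/ewc.png

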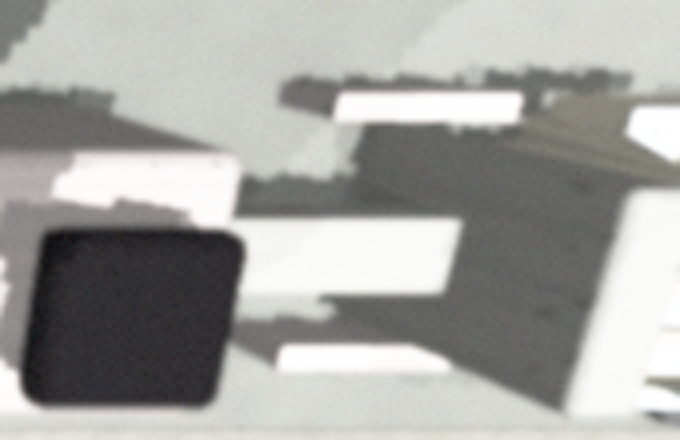

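View pics/esc.png

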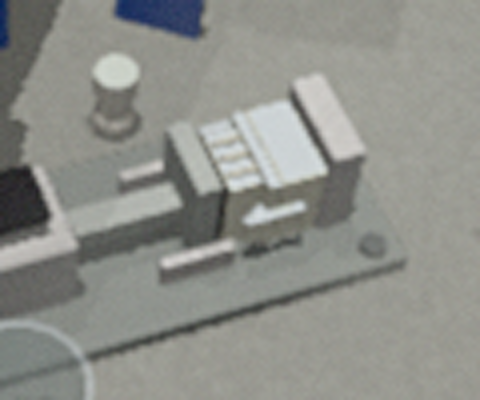

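>>> {"name": "servo_tool", "arguments": {"increments": "0 0 0 0 0 0 4.6;0 0 0 0 0 0 5.4;0 0 0 0 0 0 6.2;0 0 0 0 0 0 6.9;0 0 0 0 0 0 6.9"}}

```text
time: 8.63
eef_pos: [0.5369, -0.0801, 0.0977]
tcp_rot: [-0.091, 0.996, 0.001, 0.0]
contact_force: [-0.1, 0.2, -0.3]
opening: 0.81
```

```bash
python3 jaw.py f; python3 - <<'E'
from h import *
for f,(a,b,c,d) in dict(fs=(150,230,330,430)).items():
    im=load(f)[0]; cv2.imwrite('pics/'+f+'c.png',cv2.resize(im[a:b,c:d],None,fx=6,fy=6,interpolation=cv2.INTER_CUBIC)[:,:,::-1])
for f in ('scene0','as','ds','es','fs'):
    im,P=cloud(f);L=loc(P); br=im.mean(-1)
    for z0,z1,lab in((.049,.058,'top'),):
        m=(L[...,2]>z0)&(L[...,2]<z1)&(abs(L[...,0])<.018)&(L[...,1]>.08)&(L[...,1]<.165)
        print(f,np.histogram(L[m][:,1],bins=np.arange(.084,.166,.003))[0])
E
```

```text
t 8.6333 rot [0.0011 0.0005 0.0014] shift cm [0.06 0.03 0.57] F [-0.1  0.2 -0.3] open 0.8096262935190054
-0.026963743895219192 0.21770132288178343
w jaw 1227 [0.0936, 0.098, 0.1055]
w cap 1354 [0.0934, 0.0949, 0.1244]
w capfl 472 [0.0934, 0.0951, 0.1315]
s jaw 129 [0.0965, 0.1021, 0.1083]
s cap 263 [0.0965, 0.1208, 0.1337]
s capfl 116 [0.0966, 0.1215, 0.1363]
s stop 221 [0.1617, 0.1687, 0.177]
scene0 [ 0  0  0 13 32 25 27 27 27 33 27  2  0  0  0  0  0  0 23 31 30 25 25 33
 27 30 12]
as [ 0  0  0  0 11 34 29 25 26 28 32 26 16  0  0  0  0  0 30 27 28 27 25 33
 25 31 11]
ds [ 0  0  3 26  0  0  0  0 25 28 26 27 29 24 35 26  3  0 24 31 30 27 27 26
 29 23 14]
es [ 0  0  0  0  0 30  0  0  0  0  2 32 26 28 30 23 39 25 30 27 27 25 31 23
 30 24 20]
fs [ 0  0  0  0 27  0  0  0  0 13  2 29 26 25 28 25 35 30 22 30 25 27 30 26
 29 28 11]
```

View pics/fsc.png

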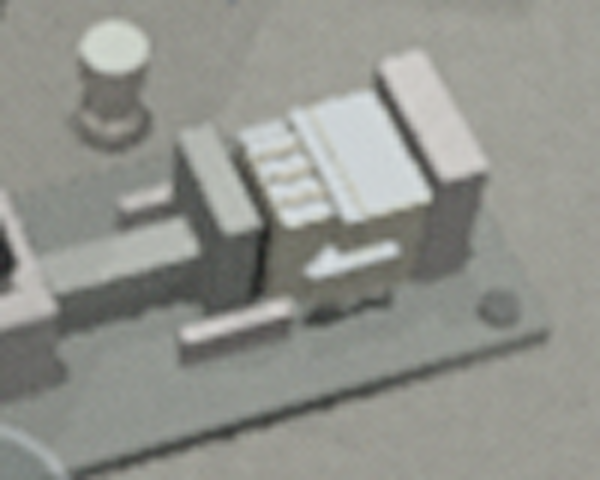

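>>> {"name": "servo_tool", "arguments": {"increments": "0 0 0 0 0 -3 8;0 0 0 0 0 -7 8;0 0 0 0 3 -7 6;0 0 0 0 7 -7 4;0 0 0 0 11 -7 2;0 0 0 0 11.5 -7 0;0 0 0 0 11.5 -7 0;0 0 0 0 11.5 -7 0"}}

```text
time: 9.4
eef_pos: [0.5159, 0.0326, 0.1679]
tcp_rot: [-0.092, 0.996, -0.0, 0.0]
contact_force: [0.2, -0.2, 0.5]
opening: 0.08
```

```bash
python3 -c "
from h import *
inc(W(0,.020,.088)); snap('wrist','g'); snap('side','gs')
im=load('gs')[0]; cv2.imwrite('pics/gsc.png',cv2.resize(im[170:320,270:420],None,fx=4,fy=4,interpolation=cv2.INTER_CUBIC)[:,:,::-1])"
```

```text
t 9.4 rot [-0.0004  0.0003  0.0029] shift cm [0.03 0.08 7.99] F [ 0.2 -0.2  0.5] open 0.07982006772989306
```

View pics/g.png

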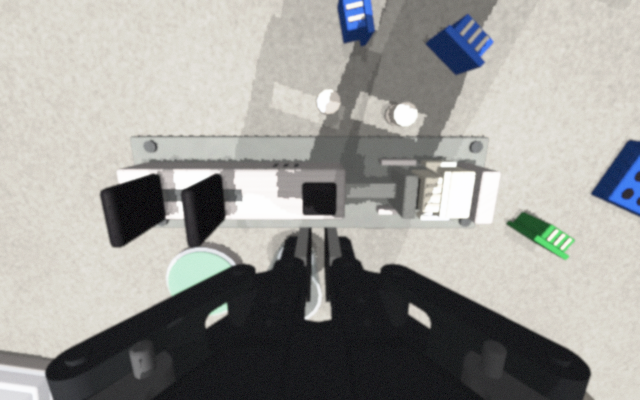

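View pics/gsc.png

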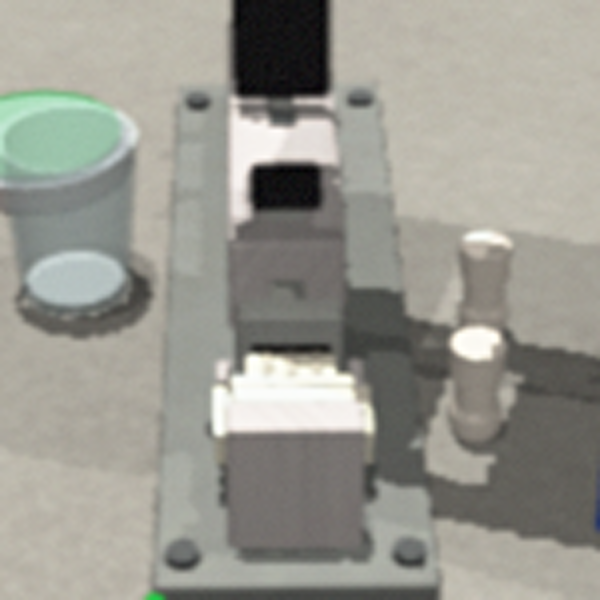

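```bash
python3 - <<'E'
from h import *
im,P=cloud('g');L=loc(P)
cv2.imwrite('pics/gc.png',cv2.resize(im[145:235,380:510],None,fx=6,fy=6,interpolation=cv2.INTER_CUBIC)[:,:,::-1])
for v in (175,185,192,200,208):
    print(v,[(u,*(L[v,u,1:]*1000).round(1)) for u in range(398,500,3)])
E
```

```text
175 [(398, np.float64(94.4), np.float64(41.4)), (401, np.float64(94.6), np.float64(49.9)), (404, np.float64(95.4), np.float64(56.1)), (407, np.float64(97.1), np.float64(58.8)), (410, np.float64(98.9), np.float64(61.4)), (413, np.float64(102.0), np.float64(60.1)), (416, np.float64(104.5), np.float64(60.3)), (419, np.float64(116.1), np.float64(36.3)), (422, np.float64(117.0), np.float64(41.2)), (425, np.float64(119.9), np.float64(41.2)), (428, np.float64(122.5), np.float64(41.8)), (431, np.float64(125.4), np.float64(41.4)), (434, np.float64(128.4), np.float64(41.1)), (437, np.float64(131.6), np.float64(40.2)), (440, np.float64(131.5), np.float64(46.8)), (443, np.float64(132.0), np.float64(51.7)), (446, np.float64(133.4), np.float64(54.4)), (449, np.float64(136.0), np.float64(54.7)), (452, np.float64(139.4), np.float64(53.2)), (455, np.float64(141.6), np.float64(54.1)), (458, np.float64(144.5), np.float64(53.7)), (461, np.float64(146.9), np.float64(54.2)), (464, np.float64(149.3), np.float64(54.7)), (467, np.float64(152.3), np.float64(54.2)), (470, np.float64(155.1), np.float64(53.9)), 
[... 5672 characters left out ...]
52, np.float64(142.7), np.float64(54.5)), (455, np.float64(146.0), np.float64(53.6)), (458, np.float64(148.0), np.float64(55.0)), (461, np.float64(151.3), np.float64(53.9)), (464, np.float64(154.1), np.float64(53.9)), (467, np.float64(157.3), np.float64(53.1)), (470, np.float64(160.1), np.float64(53.2)), (473, np.float64(159.6), np.float64(58.6)), (476, np.float64(159.9), np.float64(62.6)), (479, np.float64(161.2), np.float64(65.0)), (482, np.float64(164.0), np.float64(64.7)), (485, np.float64(166.6), np.float64(64.7)), (488, np.float64(169.7), np.float64(63.9)), (491, np.float64(171.9), np.float64(64.7)), (494, np.float64(175.2), np.float64(63.7)), (497, np.float64(219.9), np.float64(2.1))]
```

View pics/gc.png

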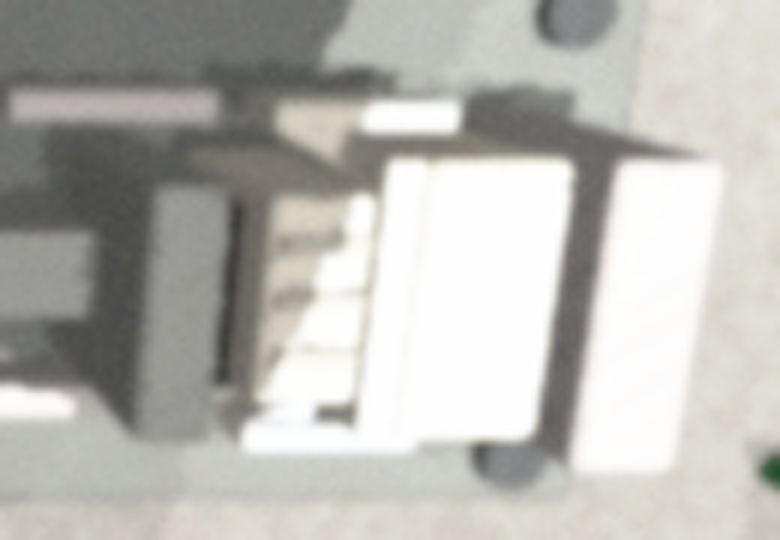

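Cap's rear face to the stop face measures 43.8 mm; home is 44.0 mm, so the cassette is shut. The crop shows the cap flush with the fixed half, jaw drawn back about 3 mm, at column 405. Now the tab.

>>> {"name": "servo_tool", "arguments": {"increments": "0 0 0 0 0.05 3 0;0 0 0 0 0.05 6 0;0 0 0 0 0.05 7.5 0;0 0 0 0 0.05 8.0 0;0 0 0 0 0.05 8.0 0"}}

```text
time: 9.92
eef_pos: [0.5149, 0.0319, 0.0862]
tcp_rot: [-0.091, 0.996, 0.0, -0.002]
contact_force: [0.3, 0.8, -0.0]
opening: 0.002
```

>>> {"name": "servo_tool", "arguments": {"increments": "0 0 0 0 0 0.2 0;0 0 0 0 0 0.4 0;0 0 0 0 0 0.6 0;0 0 0 0 0 0.8 0;0 0 0 0 0 0.8 0"}}

```text
time: 10.33
eef_pos: [0.517, 0.0326, 0.0811]
tcp_rot: [-0.092, 0.996, -0.001, 0.002]
contact_force: [0.9, -1.9, 2.1]
opening: -0.001
```

>>> {"name": "servo_tool", "arguments": {"increments": "0 0 0 0 0 0.2 0;0 0 0 0 0 0.4 0;0 0 0 0 0 0.5 0;0 0 0 0 0 0.6 0;0 0 0 0 0 0.6 0;0 0 0 0 0 0.6 0"}}

```text
time: 10.83
eef_pos: [0.5172, 0.0327, 0.0769]
tcp_rot: [-0.092, 0.996, -0.001, 0.001]
contact_force: [-4.7, -1.5, 15.4]
opening: -0.002
```

Now at the tab's stop: 15 N with about 7 mm of travel. Hold for over 2 s.

>>> {"name": "servo_tool", "arguments": {"increments": "0 0 0 0 0 0 0;0 0 0 0 0 0 0;0 0 0 0 0 0 0;0 0 0 0 0 0 0;0 0 0 0 0 0 0;0 0 0 0 0 0 0;0 0 0 0 0 0 0;0 0 0 0 0 0 0;0 0 0 0 0 0 0;0 0 0 0 0 0 0"}}

```text
time: 11.67
eef_pos: [0.5172, 0.0327, 0.0768]
tcp_rot: [-0.092, 0.996, -0.001, 0.001]
contact_force: [-3.6, -0.5, 14.2]
opening: 0.003
```

>>> {"name": "servo_tool", "arguments": {"increments": "0 0 0 0 0 0 0;0 0 0 0 0 0 0;0 0 0 0 0 0 0;0 0 0 0 0 0 0;0 0 0 0 0 0 0;0 0 0 0 0 0 0;0 0 0 0 0 0 0;0 0 0 0 0 0 0;0 0 0 0 0 0 0;0 0 0 0 0 0 0"}}

```text
time: 12.5
eef_pos: [0.5172, 0.0327, 0.0768]
tcp_rot: [-0.092, 0.996, -0.001, 0.001]
contact_force: [-3.5, -1.3, 14.3]
opening: -0.002
```

```bash
python3 jaw.py k
```

```text
t 12.5 rot [-0.0012  0.0021  0.0022] shift cm [  0.18 -11.41  -1.5 ] F [-3.5 -1.3 14.3] open -0.002413419091759831
-3.718666332434172 -0.6521179921467105
w jaw 1239 [0.0499, 0.0552, 0.0613]
w cap 2352 [0.1155, 0.1245, 0.1336]
w capfl 807 [0.1158, 0.1307, 0.1365]
w stop 2847 [0.1591, 0.1649, 0.1747]
s jaw 126 [0.0521, 0.0572, 0.0636]
s cap 180 [0.1177, 0.1249, 0.1337]
s capfl 75 [0.1179, 0.1288, 0.1364]
s stop 225 [0.1615, 0.1684, 0.1765]
```

View pics/ks.png

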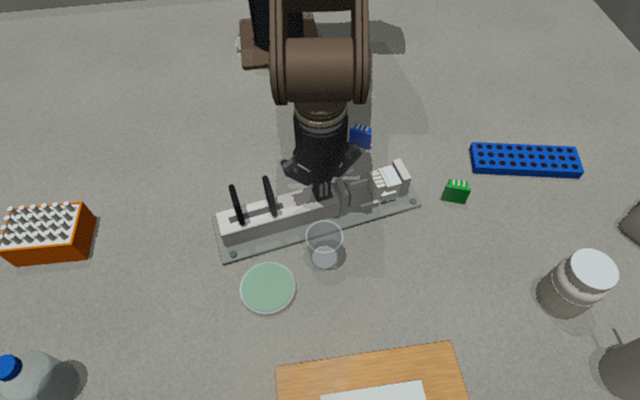

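The jaw (at pixel ~(346,193)) is fully back, its plate starting at 52 mm. The cap's rear face is at 117.8 mm against 118 when home. Lift off.

>>> {"name": "servo_tool", "arguments": {"increments": "0 0 0 0 0 0 0;0 0 0 0 0 0 0;0 0 0 0 0 0 0;0 0 0 0 0 -1 0;0 0 0 0 0 -4 0;0 0 0 0 0 -8 0;0 0 0 0 0 -12 0;0 0 0 0 0 -12 0;0 0 0 0 0 -12 0;0 0 0 0 0 -12 0"}}

```text
time: 13.43
eef_pos: [0.5149, 0.0333, 0.1931]
tcp_rot: [-0.092, 0.996, 0.0, -0.001]
contact_force: [-0.1, -0.3, -0.9]
opening: 0.002
```

```bash
python3 jaw.py l
```

```text
t 13.4333 rot [ 0.0008 -0.0014  0.0019] shift cm [ -0.05 -11.52  10.1 ] F [-0.1 -0.3 -0.9] open 0.0022434771700525205
-0.17894353893418777 -0.23964022688377903
w jaw 472 [0.0499, 0.0555, 0.0615]
w cap 755 [0.1156, 0.1249, 0.1336]
w capfl 251 [0.1157, 0.13, 0.1366]
w stop 895 [0.1595, 0.166, 0.1748]
s jaw 123 [0.052, 0.0574, 0.0634]
s cap 179 [0.1178, 0.1249, 0.1337]
s capfl 72 [0.1179, 0.1282, 0.1365]
s stop 218 [0.1616, 0.1683, 0.1771]
```

View pics/lw.png

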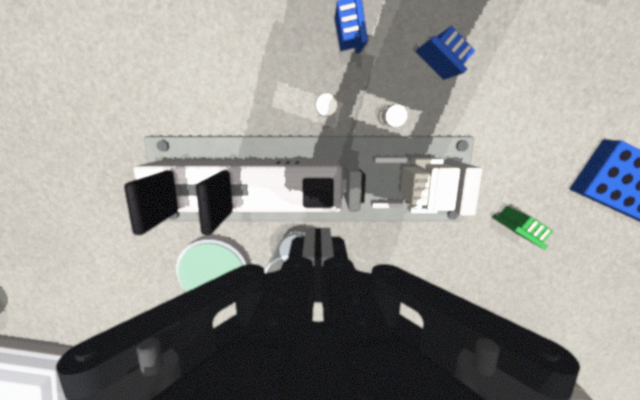

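The jaw is back beside the housing at (355,190), and the cassette is shut at (405–460,188). The vials (325,103) and (396,115), the dish and the beaker are standing, and the arm is clear. I'm handing in.

```bash
python3 -c "
from plant import ctrl
print(ctrl.sign_off())"
```

```text
the job is handed in; nothing more can be done
None
```

The filter cassette is shut, the jaw is fully back, and I handed the job in at about 13.5 s of the 64 s allowed. `sign_off` reported no verdict.

I squeezed the paddles twice at 20 N, the gripper's lowest force, slowing the second stroke as the jaw pressed the cap through the latches. I then held the release tab at its stop for about 2 s and lifted clear.

| Check | Measured | Expected |
|---|---|---|
| Cap rear face, along the clamp | 117.8 mm | 118 mm when home |
| Cap rear face to end stop | 43.8 mm | 44 mm when home |
| Jaw plate, rear edge | 52 mm | 52 mm when fully back |
| Tool force after lifting | about 1 N or less | none, touching nothing |

- **Bystanders:** in the last pictures the beaker, the dish and both vials stand where they did; I judged this by eye and did not measure it.
- **Camera disagreement:** the wrist and scene cameras differ by about 2 mm along the clamp, which is within the stated calibration. The cap-to-stop distance was taken within one picture, so that offset does not affect it.
- **Not measured:** the jaw's force on the cassette could not be read directly. The 20 N grip less about 7 N to move the jaw suggests it stayed near 13 N, below the 18 N that cracks it.

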